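# Lock the cylinder rod on its flat

### The arm

A 6-joint arm with a two-finger parallel gripper is mounted at the origin on the work surface. World frame = base frame: x ahead of the robot, y to its left, z up, the work surface at z = 0. Lengths are in mm, angles in rad, forces in N, time in s.
With the tool pointing down it reaches from about 350 to 775 mm from the base axis. Payload 7.3 kg.
Tool frame: the origin (TCP) lies between the finger pads; the fingertips stand 8 mm ahead of it and the grasp point (between the pads) lies 11 mm behind it; y points along the fingers, z is the direction in which the jaws open and shut, and the axes are right-handed (so a half turn about y gives the same grasp; the last joint's range is limited). The gripper opens to 92 mm and grips with 3 to 60 N. Pads are 19 mm wide; open, the fingers measure 130 mm over their backs; the gripper's body (75 mm by 190 mm) begins 47 mm behind the grasp point.
Start: joints at [1.085, 0.342, 1.524, -0, 1.275, -0.146], TCP at [174.968, 495.006, 234.741] pointing down, gripper open.
Joint ranges: [-2.53, 2.53], [-0.77, 2.02], [0.04, 2.7], [-1, 4.14], [0.28, 2.66], [-3.11, 3.11]. Speed limits (rad/s): [2.57, 2.57, 3.14, 3.14, 3.14, 3.14].

### API

Orientations are given as [roll, pitch, yaw] about the fixed x, y, z axes, in that order (R = Rz(yaw) Ry(pitch) Rx(roll)).
In Python, from plant import bot, vision, job gives the robot as it stands. The module is installed in compiled form; this text tells all that it offers.
- The arm moves only by the tool arm_command, never from a script. Its argument "deltas" is a list of rows, each a list of 4 numbers: the shift along the tool's x, y, z in m, then the turn about the tool's y in degrees. In form: [[x, y, z, twist], ...]. A call has 1 to 5 rows; each row shifts and turns the commanded pose from where the row before left it, along the tool's axes as they then stand; what a row does not reach is not made up. A row lasts 1/10 s, in which the tool goes at most 50 mm and 8.59 degrees, less where a joint would pass 70% of its speed; a pose out of reach is approached as far as the arm can. A call is refused whole if a number of a shift passes 0.05 or a number of a turn 8.59, either way. A call with a gripper value outside its range is refused whole. "claw" is the closure in counts, from 0 (fully open) to 255 (shut), set as the call begins (left out, the last holds). The fingers move at their own pace and stop on an object; the grip force is fixed at half the most. Time passes only in rows, so rows that do not move let the fingers close. It gives the time, the measured TCP pose, the force and the opening at its end, in the units of the state.
- bot.get_obs(): the state, without advancing time (a new reading comes with each control period).
- vision.capture(name): name is "side" or "top" or "wrist"; returns a dict with "img" (480x640x3 uint8, red, green, blue), "camera_matrix" (3x3 intrinsics, pixels), "dist_coeffs" ([k1, k2, p1, p2, k3] as OpenCV has them; the pictures are not rectified), "world_to_cam" (4x4, takes a point from world to camera coordinates); the wrist camera has in their place "mount" (4x4, takes a point from camera to tool coordinates, whose origin is the TCP and whose axes are the tool frame's). Camera axes: x right, y down, z forward; pixel columns grow to the right and rows downward; lengths in mm; the calibration is good to about 2 mm. A picture is of the moment at which its call begins: read the wrist's pose just before it. There is no depth.
- job.close_job(): hands the job in, once; it reports no verdict.
Trained networks look in a picture, given as the dict that the camera call returned (one of the last four; its "shot" number tells which), for a name from the list of things; names that differ only in an ending like _2 or _b are one class to them, and where a whole thing is asked for, a point or a joint stands for the part that bears it (a point fixed in the world has none). Each returns a list of dicts, best first, with "confidence" (0 to 1); they miss things now and then, are a little off and sometimes report something else, mostly with a low value. They report only what shows in the picture. A call takes as long as a camera call. They do not tell look-alikes from the thing itself.
- vision.find_in(picture, name): "xyz" ([x, y, z] in mm, in the coordinates of the camera as it stood for that picture, good to about 4 mm: the middle of the surface that is visible of it).
- vision.regions_of(picture, name): "mask" (480x640 bool, what is visible of it).
The state is a dict: "time": time; "joint_positions": joint angles; "dq": joint speeds; "tau": joint torques, N m; "tool_pos": TCP position; "tcp_rot": TCP orientation; "contact_force": force on the tool from outside, world axes, zero at the start; "moment": the same for the moment, N m; "grip_width": finger opening in mm.
Only numpy, scipy, OpenCV 4.12 (cv2) and the standard library are available. Lean on these libraries where they do the work, as an engineer would, in place of code of your own. Each camera call takes 0.05 s, during which the arm holds its last target. There are 200 camera calls.

### The job

Turn the red-handled crank until the flat on the rod faces straight up to the locking screw in the blue hub. Then take the T-handled hex key from its orange stand, seat it fully in the screw's hex socket without forcing it (10 N is plenty, 40 N too much), and tighten clockwise until the screw is finger-snug at about 0.3 N m (less than 0.25 is loose, 0.4 is too much). Leave the key standing in the screw, let go, and leave the other things on the bench alone.

Things in the scene. Friction and masses are not known exactly. Their poses are not given: they have to be found in the camera images.
- fixture: Fixture bolted to the bench: steel base plate 130 x 300 x 12 mm, clamped aluminium cylinder (axis along the fixture's y, on its -y side, 92 mm across, top 125 mm up) and blue hub 60 x 60 mm, 105 mm high. Origin on the bench under the hub's centre, z up; the rod's axis runs along y, 75 mm above the bench, and the crank is on the +y side.
- socket (a point): Centre of the mouth of the locking screw's hex socket, 100 mm above the bench, 5 mm below the hub's top, reached through a chamfered 21.5 mm round hole. Socket 17.6 mm across flats, 15 mm deep, axis vertical. The point turns with the fixture, not the screw: the hexagon's angle is not reported (find it by turning the lightly pressed key up to 60 degrees until it drops in, or look from above).
- pad (a point): Nylon pad under the screw, hidden in the hub, 84 mm above the bench. The screw tightens clockwise seen from above: 0.3 to 1.0 rad freely with under 0.1 N m drag, then it seats: the torque jumps to about 0.15 N m, grows 0.35 N m per rad and presses the pad down 5 mm per rad (about 2 mm at 0.3 N m); it stays where it is left. Reading too noisy to judge tightness by; go by the torque.
- rod (a joint): Turn of the rod, rad. 0: crank upright and the flat facing straight up to the screw. Positive: the crank leans to the fixture's -x. Range -1.3 to 1.3. Turning takes about 0.25 N m (4 N at the handle) and it stays where it is left.
- crank_grip (a point): Point to grip on the red crank handle: round bar 14 mm thick, 56 mm long, parallel to the rod (the fixture's y), at 60 mm radius from the rod's axis, 106 mm from the hub's centre. The point lies on the bar's axis, 22 mm from its free end, 34 mm from the crank arm. The brass-coloured flat is on the same side of the rod as the crank arm.
- key: T-handled hex key, 0.26 kg, standing upright in the stand. Origin at the centre of its lower end; z up along the shank. Shank hexagonal, 17 mm across flats (flats face the key's x direction and every 60 degrees), ending in a 5 mm long round pilot, 16 mm wide, tapering to 11 mm in its last 3 mm; black cross bar 90 x 16 x 16 mm along the key's x, its centre 95 mm above the lower end.
- key_tip (a point): Centre of the key's lower end.
- key_bar (a point): Centre of the key's cross bar, the place to grip it.
- stand: Orange block 70 x 70 x 50 mm fixed to the bench, with a round hole 20 mm wide and 35 mm deep that holds the key. Origin under its centre.
- tape: Roll of masking tape, 90 mm across, 45 mm high, lying flat; leave alone.
- wrench: Steel wrench 190 mm long, lying on the bench; leave alone.
- rodend: Steel rod end, eye 32 mm across, 75 mm long, lying on the bench; leave alone.
There are look-alikes about, which are no part of the job. There is more than one size of the key; the one meant has the size given above.

How it is judged (in metres and radians):
On the way, in this order (a step that is already met when the one before it is completed fails the run):
1. the rod's flat faces straight up (within 0.09 rad) (value of joint rod between -0.09 and 0.09 rad), for 0.2 s.
2. the key is seated in the socket, at least 12 mm deep (z of key_tip in the frame of socket below -0.012 m and horizontal distance between key_tip and socket below 0.003 m), for 0.1 s.
3. the screw is snug: pad pressed down by 0.8 mm or more (z of pad in the frame of fixture below 0.0832 m), for 0.2 s.
At the end, for the whole second after the job is handed in: The rod is within 0.09 rad of flat-up, the screw's pad is pressed down 0.8 to 4 mm (about 0.2 to 0.4 N m), and the key stands at rest in the socket, at least 12 mm deep, within 3 mm of its centre and within 0.15 rad of upright (all of step 1 and all of step 2 and z of pad in the frame of fixture below 0.0832 m and angle between key's own z axis and vertical below 0.15 rad and linear speed of key below 0.02 m/s); the robot touches nothing.
It fails at once if the key is forced: more than 40 N of contact force on the fixture or the screw before its hexagon has entered the socket (tip 7 mm deep) (contact force between key and fixture above 40 N and z of key_tip in the frame of socket above -0.007 m).
It fails at once if the screw is overtightened: pad pressed down by more than 4 mm (over 0.4 N m) (z of pad in the frame of fixture below 0.08 m).
It fails at once if the screw is tightened (pad pressed by 0.5 mm) while the flat is more than 0.12 rad off (z of pad in the frame of fixture below 0.0835 m and (value of joint rod above 0.12 rad or value of joint rod below -0.12 rad)).
It fails at once if the tape, wrench or rod end is moved by more than 20 mm (distance of any of tape, wrench, rodend from where it was at the start of the episode above 0.02 m).
It also fails if it takes over 64 s, if anything falls off the work surface, if the arm or the gripper's body presses on something with over 40 N, if the wrist force passes 120 N, or if a joint passes its speed limit or range.

## Working session

There is one attempt and no reset: what is moved stays moved. The work goes in short steps, Python scripts to look and compute and a tool call to move; the robot and the scene stay as the last step left them, time stands still between calls to the robot, and variables do not carry over. Pictures are saved under pics/ and viewed, about 8 in all and at most 12, crops included, and the job is handed in when it is done.

Besides the shell and the picture viewer there is one more tool, called after ">>>" by a JSON object that holds its "fn" and its "kwargs". arm_command: Moves the arm, as the interface text tells. Its arguments: {"type":"object","properties":{"deltas":{"type":"array","items":{"type":"array","items":{"type":"number"}}},"claw":{"type":"number"}},"required":["deltas"]}

```bash
mkdir -p pics
cat > h.py <<'E'
import numpy as np, cv2
from plant import bot, vision, job
from scipy.spatial.transform import Rotation as R
def w2c(p): return np.array(p['world_to_cam'])
def cam2world(p,xyz,obs=None):
    if 'world_to_cam' in p: return (np.linalg.inv(w2c(p))@np.r_[xyz,1])[:3]
    T=np.eye(4);T[:3,:3]=R.from_euler('xyz',obs['tcp_rot']).as_matrix();T[:3,3]=obs['tool_pos']
    return (T@np.array(p['mount'])@np.r_[xyz,1])[:3]
def c2wT(p,obs=None):
    if 'world_to_cam' in p: return np.linalg.inv(w2c(p))
    T=np.eye(4);T[:3,:3]=R.from_euler('xyz',obs['tcp_rot']).as_matrix();T[:3,3]=obs['tool_pos']
    return T@np.array(p['mount'])
def atz(p,uv,z,obs=None):
    T=c2wT(p,obs); q=cv2.undistortPoints(np.array([[uv]],float),np.array(p['camera_matrix']),np.array(p['dist_coeffs'])).ravel()
    d=T[:3,:3]@np.r_[q,1]; o=T[:3,3]; return o+d*(z-o[2])/d[2]
def proj(p,w,obs=None):
    T=np.linalg.inv(c2wT(p,obs)); c=cv2.projectPoints(np.atleast_2d(np.array(w,float)),cv2.Rodrigues(T[:3,:3])[0],T[:3,3],np.array(p['camera_matrix']),np.array(p['dist_coeffs']))[0]
    return c.reshape(-1,2)
def save(p,n,crop=None,s=1):
    im=p['img'][:,:,::-1]
    if crop: im=im[crop[1]:crop[3],crop[0]:crop[2]]
    cv2.imwrite('pics/'+n,cv2.resize(im,None,fx=s,fy=s,interpolation=cv2.INTER_CUBIC))
E
cat > a.py <<'E'
from h import *
o=bot.get_obs();print({k:np.round(v,3).tolist() for k,v in o.items()})
T=R.from_euler('xyz',o['tcp_rot']).as_matrix();print(T.round(2))
ims=[]
for c in ['top','side']:
    p=vision.capture(c);save(p,c+'0.png')
    for n in ['fixture','crank_grip','key','key_bar','stand','tape','wrench','rodend','socket']:
        try:
            for r in vision.find_in(p,n): print(c,n,round(r['confidence'],2),cam2world(p,r['xyz']).round(0),proj(p,cam2world(p,r['xyz'])).round(0))
        except Exception as e: print(n,e)
E
python3 a.py
```

```text
{'time': 0.0, 'joint_positions': [1.085, 0.343, 1.525, -0.0, 1.275, -0.146], 'dq': [0.002, 0.0, 0.001, -0.001, -0.001, 0.002], 'tau': [0.001, -43.123, -24.422, 0.072, 0.056, -0.0], 'tool_pos': [174.775, 494.638, 234.031], 'tcp_rot': [-1.572, 0.0, -0.34], 'contact_force': [-0.19, -0.51, 0.213], 'moment': [0.039, -0.021, -0.042], 'grip_width': 91.691}
[[ 0.94 -0.    0.33]
 [-0.33 -0.    0.94]
 [-0.   -1.   -0.  ]]
top fixture 0.81 [ 539. -181.   93.] [[439. 225.]]
top crank_grip 0.97 [530. -46. 130.] [[379. 226.]]
top crank_grip 0.62 [596. 274. 118.] [[229. 201.]]
top key 0.87 [592. 267. 124.] [[231. 202.]]
top key 0.8 [559. 404. 128.] [[168. 218.]]
top key 0.48 [600. 165.  68.] [[280. 205.]]
top key 0.44 [ 538. -180.   90.] [[439. 226.]]
top key_bar 0.75 [593. 270. 115.] [[231. 203.]]
top key_bar 0.68 [599. 163.  66.] [[281. 206.]]
top key_bar 0.66 [570. 407. 135.] [[166. 212.]]
top stand 0.93 [579. 267.  50.] [[236. 217.]]
top stand 0.36 [ 540. -181.   87.] [[439. 225.]]
top tape 0.9 [409. 252.  44.] [[242. 292.]]
top wrench 0.7 [ 370. -200.    6.] [[445. 307.]]
top rodend 0.71 [412.
[... 241 characters left out ...]
[593. 263. 108.] [[321. 182.]]
side key 0.93 [566. 398. 115.] [[282. 156.]]
side key 0.61 [597. 160.  64.] [[348. 225.]]
side key_bar 0.98 [596. 262. 109.] [[323. 181.]]
side key_bar 0.72 [568. 398. 119.] [[283. 154.]]
side key_bar 0.6 [594. 158.  67.] [[347. 224.]]
side stand 0.85 [584. 246.  41.] [[321. 215.]]
side stand 0.38 [595. 264. 112.] [[322. 180.]]
side tape 0.98 [407. 233.  28.] [[242. 246.]]
side wrench 0.94 [ 370. -210.   10.] [[333. 442.]]
side wrench 0.69 [595. 264. 111.] [[322. 180.]]
side rodend 0.86 [407.  49.   9.] [[280. 312.]]
side rodend 0.26 [595. 263. 110.] [[322. 181.]]
side socket 0.69 [ 530. -240.   78.] [[456. 378.]]
side socket 0.31 [583. 247.  42.] [[320. 215.]]
```

View pics/top0.png

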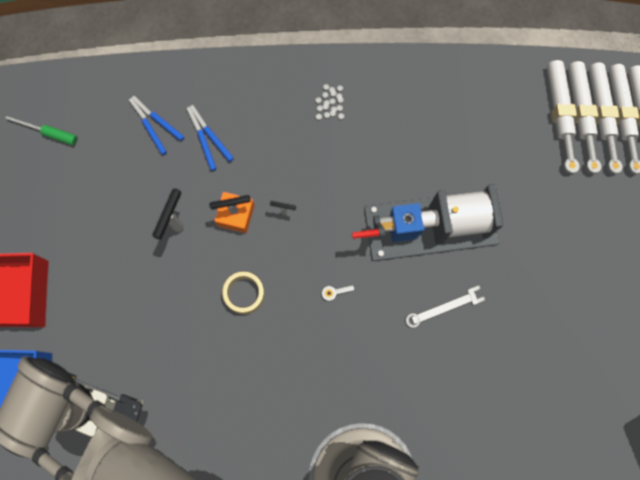

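View pics/side0.png

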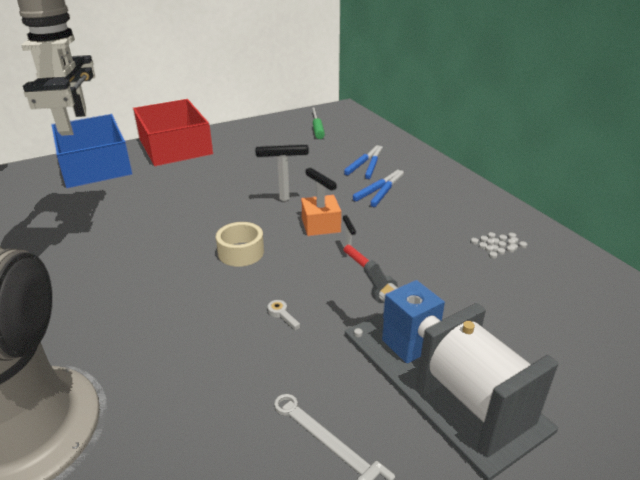

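Top picture: the fixture hub is at (408,218), the red crank handle at (365,234), leaning toward the robot (-x). There are three T-keys: a big one at (168,213) standing on the bench, one in the orange stand at (231,202), and a small one at (283,206). The one in the stand fits the description. I'll confirm that in a crop.

```bash
cat > b.py <<'E'
from h import *
p=vision.capture('top');im=p['img']
f=lambda x,y:cv2.resize(im[y:y+75,x:x+190,::-1],None,fx=4,fy=4,interpolation=cv2.INTER_CUBIC)
cv2.imwrite('pics/crop1.png',np.vstack([f(340,175),f(140,180)]))
print('campos',c2wT(p)[:3,3].round(0), np.array(p['camera_matrix'])[0,0])
hsv=cv2.cvtColor(im,cv2.COLOR_RGB2HSV)
m=cv2.inRange(hsv,(105,120,40),(125,255,255));m[:, :380]=0;m[:,430:]=0;m[:195]=0;m[240:]=0
v=hsv[...,2][m>0];print('V pct',np.percentile(v,[5,25,50,75,95]))
c=max(cv2.findContours(m,0,2)[0],key=cv2.contourArea);print(cv2.minAreaRect(c),[atz(p,q,105).round(0).tolist() for q in cv2.boxPoints(cv2.minAreaRect(c))])
# dark bars
k=cv2.inRange(hsv[...,2],0,38)
n,l,s,ce=cv2.connectedComponentsWithStats(k)
for i in range(1,n):
    x,y,w,h,a=s[i]
    if a>40 and 140<ce[i][0]<300 and 180<ce[i][1]<240:
        r=cv2.minAreaRect(np.argwhere(l==i)[:,::-1].astype(np.float32));b=cv2.boxPoints(r)
        W=[atz(p,q,100)[:2] for q in b];print(ce[i].round(0),a,[np.linalg.norm(W[j]-W[j-1]).round(0) for j in range(3)],np.mean(W,0).round(0),np.degrees(np.arctan2(*(W[1]-W[0])[::-1])).round(0))
r=cv2.inRange(hsv,(0,150,60),(8,255,255))|cv2.inRange(hsv,(172,150,60),(180,255,255));r[:,:345]=0;r[:,395:]=0
pts=np.argwhere(r)[:,::-1].astype(np.float32);rr=cv2.minAreaRect(pts);print('red',rr,[atz(p,q,120).round(0).tolist() for q in cv2.boxPoints(rr)])
E
python3 b.py
```

```text
campos [ 213.   93. 1374.] 612.0861004156708
V pct [ 75. 124. 192. 198. 200.]
((407.5247497558594, 221.61898803710938), (34.93206787109375, 32.414085388183594), 87.70938873291016) [[583.0, -75.0, 105.0], [585.0, -146.0, 105.0], [507.0, -144.0, 105.0], [506.0, -74.0, 105.0]]
[169. 217.] 70 [np.float64(4.0), np.float64(108.0), np.float64(4.0)] [573. 407.] -22.0
red ((365.4923095703125, 233.43846130371094), (6.697875499725342, 25.675188064575195), 82.87498474121094) [[522.0, 11.0, 120.0], [527.0, -43.0, 120.0], [513.0, -44.0, 120.0], [507.0, 10.0, 120.0]]
```

View pics/crop1.png

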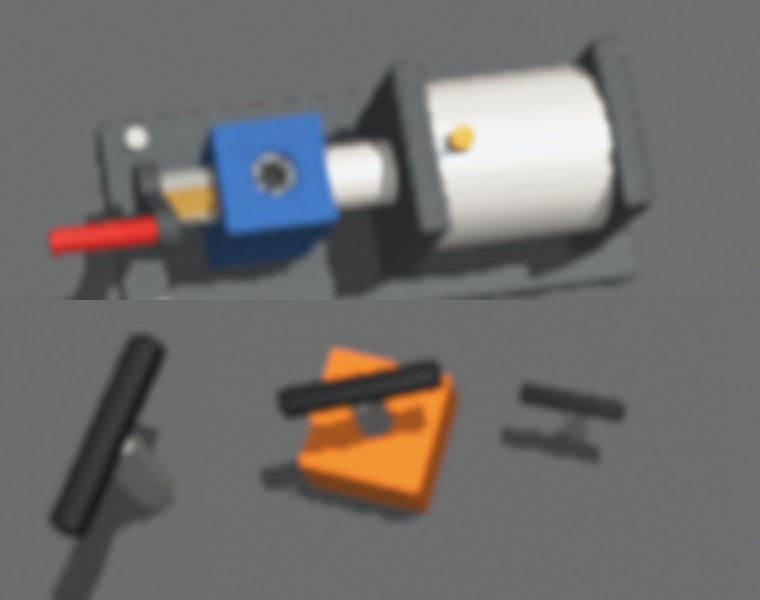

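The crop shows the stand key's bar from (210,205) to (249,199), the hub top's corners around (392,207) to (424,230), the socket at (408,219), and the handle from (353,235) to (379,232). Next I compute the geometry.

```bash
cat > c.py <<'E'
from h import *
p=vision.capture('top')
g=lambda u,z:atz(p,u,z)[:2]
H=[g(u,105) for u in [(392.5,207),(420,203.2),(424.5,230),(396.2,233.7)]]
print('hub',np.round(H),np.mean(H,0).round(1),'sock',g((408.2,218.8),101).round(1))
for i in range(4):
    d=H[i]-H[i-1];print(np.linalg.norm(d).round(0),np.degrees(np.arctan2(d[1],d[0])).round(1))
a,b=g((353,235.2),125),g((379.2,232.5),125);print('handle',a.round(0),b.round(0),np.linalg.norm(a-b))
d=a-b;print(np.degrees(np.arctan2(d[1],d[0])))
c1,c2=g((401+44-0,0+220),125),g((0,0),125)
e,f=g((210,205.7),112),g((249.5,199),112);d=e-f;print('bar',e.round(0),f.round(0),np.linalg.norm(d).round(0),((e+f)/2).round(1),np.degrees(np.arctan2(d[1],d[0])))
e,f=g((153.5,263/1*0+180+56),140),g((177,189),140)
# fit fixture: optimise yaw,x,y,rod to points
from scipy.optimize import least_squares
loc=[(30,30,105),(30,-30,105),(-30,-30,105),(-30,30,105),(0,0,102)]
obs=np.array([(392.5,207),(420,203.2),(424.5,230),(396.2,233.7),(408.2,218.8),(353,235.2),(378.5,232.5)])
def mod(q):
    x,y,yw,r=q
    L=loc+[(-60*np.sin(r),t,75+60*np.cos(r)) for t in (128,72)]
    W=R.from_euler('z',yw).apply(np.array(L,float))+[x,y,0]
    return (proj(p,W)-obs).ravel()
s=least_squares(mod,[545,-110,0,.5]);print(s.x,s.fun.round(1))
E
python3 c.py
```

```text
hub [[ 578.  -79.]
 [ 586. -140.]
 [ 526. -146.]
 [ 519.  -84.]] [ 552.3 -112.1] sock [ 552.4 -112.4]
60.0 4.7
61.0 -83.0
61.0 -174.3
62.0 96.3
handle [513.  10.] [517. -45.] 55.68269046009272
94.7324488788614
bar [589. 315.] [602. 230.] 87.0 [595.3 272.5] 98.36415029851875
[ 5.52255859e+02 -1.12353537e+02  1.04597909e-01  4.78833610e-01] [ 0.2 -0.2 -0.3  0.3 -0.2  0.1  0.8 -0.2  0.1 -0.  -0.7  0.3  0.1 -0.3]
```

>>> {"fn": "arm_command", "kwargs": {"deltas": [[0.0375, 0, -0.0279, 0], [0.0375, 0, -0.0279, 0], [0.0375, 0, -0.0279, 0], [0.0375, 0, -0.0279, 0], [0.0375, 0, -0.0279, 0]]}}

```text
time: 1.6
tool_pos: [305.9, 299.5, 234.9]
tcp_rot: [-1.57, -0.0, -0.339]
contact_force: [0.8, 1.0, -0.0]
grip_width: 91.9
```

>>> {"fn": "arm_command", "kwargs": {"deltas": [[0.0375, 0, -0.0279, 0], [0.0375, 0, -0.0279, 0], [0.0375, 0, -0.0279, 0], [0.0375, 0, -0.0279, 0], [0.0375, 0, -0.0279, 0]]}}

```text
time: 2.1
tool_pos: [436.4, 105.2, 235.0]
tcp_rot: [-1.57, -0.001, -0.34]
contact_force: [0.8, 1.1, -0.1]
grip_width: 91.7
```

>>> {"fn": "arm_command", "kwargs": {"deltas": [[0.0375, 0, -0.0279, 0], [0.0375, 0, -0.0279, 0], [0.0375, 0, -0.0279, 0], [0, 0, 0, 8], [0, 0, 0, 8]]}}

```text
time: 2.6
tool_pos: [514.2, -11.0, 234.2]
tcp_rot: [-1.571, 0.001, -0.627]
contact_force: [0.1, -0.3, -0.6]
grip_width: 91.9
```

>>> {"fn": "arm_command", "kwargs": {"deltas": [[0, 0, 0, 8], [0, 0, 0, 8], [0, 0, 0, 8], [0, 0, 0, 8], [0, 0, 0, 8]]}}

```text
time: 3.1
tool_pos: [513.7, -9.4, 234.7]
tcp_rot: [-1.571, 0.0, -1.323]
contact_force: [-0.2, 0.0, -0.3]
grip_width: 91.8
```

>>> {"fn": "arm_command", "kwargs": {"deltas": [[0, 0, 0, 8], [0, 0, 0, 0]]}}

```text
time: 3.3
tool_pos: [513.7, -9.4, 234.7]
tcp_rot: [-1.571, 0.0, -1.458]
contact_force: [0.1, -0.1, -0.1]
grip_width: 92.1
```

```bash
cat > d.py <<'E'
from h import *
o=bot.get_obs();p=vision.capture('wrist')
print(np.array(p['mount']).round(2))
x,y,yw,r=552.3,-112.4,.105,.479
L=[(-60*np.sin(r),t,75+60*np.cos(r)) for t in (128,106,72)]+[(0,0,102),(30,30,105),(-30,30,105)]
W=R.from_euler('z',yw).apply(np.array(L,float))+[x,y,0]
q=proj(p,W,o);print(q.round(0))
im=p['img'].copy()
for a in q: cv2.circle(im,tuple(int(v) for v in a),3,(0,255,0),-1)
p['img']=im;save(p,'w1.png')
for n in ['crank_grip','fixture']:
    for k in vision.find_in(p,n): print(n,k['confidence'],cam2world(p,k['xyz'],o).round(0))
E
python3 d.py
```

```text
[[   0.      0.96    0.29  -78.12]
 [   0.     -0.29    0.96 -149.64]
 [   1.     -0.     -0.     -0.28]
 [   0.      0.      0.      1.  ]]
[[325. 208.]
 [325. 238.]
 [324. 282.]
 [355. 347.]
 [393. 318.]
 [321. 317.]]
crank_grip 0.87 [529. -37. 126.]
fixture 0.95 [542. -77.  67.]
```

View pics/w1.png

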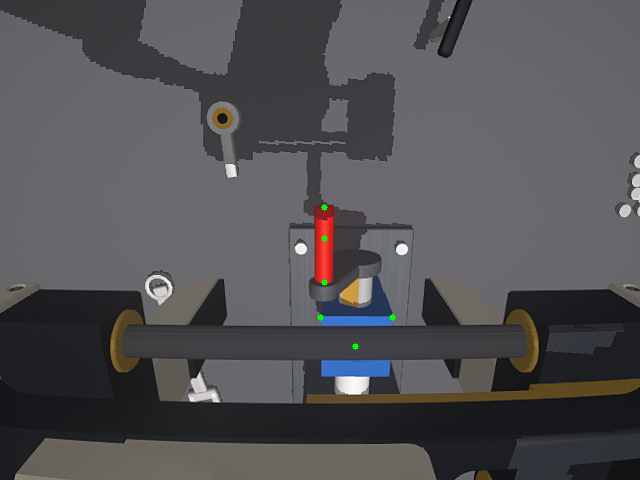

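The projected model points sit on the handle (free end 325,208; arm end 324,282) and on the hub edge (y about 317). Descending and gripping.

>>> {"fn": "arm_command", "kwargs": {"deltas": [[0, 0.04, 0, 0], [0, 0.04, 0, 0], [0, 0.037, 0, 0], [0, 0, 0, 0]]}}

```text
time: 3.85
tool_pos: [510.5, -9.0, 113.6]
tcp_rot: [-1.58, 0.003, -1.455]
contact_force: [0.8, 0.3, 0.6]
grip_width: 91.4
```

>>> {"fn": "arm_command", "kwargs": {"deltas": [[0, 0, 0, 0], [0, 0, 0, 0], [0, 0, 0, 0], [0, 0, 0, 0], [0, 0, 0, 0]], "claw": 255}}

```text
time: 4.35
tool_pos: [514.1, -9.5, 118.6]
tcp_rot: [-1.569, -0.0, -1.457]
contact_force: [-0.4, 0.1, 0.7]
grip_width: 56.4
```

>>> {"fn": "arm_command", "kwargs": {"deltas": [[0, 0, 0, 0], [0, 0, 0, 0], [0, 0, 0, 0]]}}

```text
time: 4.65
tool_pos: [513.7, -9.4, 117.7]
tcp_rot: [-1.571, 0.0, -1.457]
contact_force: [0.3, 0.9, -0.6]
grip_width: 32.4
```

>>> {"fn": "arm_command", "kwargs": {"deltas": [[0, 0, 0, 0], [0, 0, 0, 0], [0, 0, 0, 0], [0, 0, 0, 0], [0, 0, 0, 0]]}}

```text
time: 5.15
tool_pos: [513.6, -9.4, 117.7]
tcp_rot: [-1.571, 0.0, -1.457]
contact_force: [-1.0, 0.8, 0.9]
grip_width: 13.2
```

>>> {"fn": "arm_command", "kwargs": {"deltas": [[0, -0.0025, 0.0054, 0], [0, -0.0019, 0.0054, 0], [0, -0.0013, 0.0056, 0], [0, -0.0008, 0.0056, 0], [0, -0.0003, 0.0057, 0]]}}

```text
time: 5.65
tool_pos: [538.7, -6.8, 124.9]
tcp_rot: [-1.577, -0.0, -1.456]
contact_force: [-10.1, -3.3, 6.6]
grip_width: 13.2
```

>>> {"fn": "arm_command", "kwargs": {"deltas": [[0, 0, 0, 0], [0, 0, 0, 0], [0, 0, 0, 0]]}}

```text
time: 5.95
tool_pos: [539.8, -6.7, 124.9]
tcp_rot: [-1.574, -0.0, -1.457]
contact_force: [-6.2, -2.3, 7.9]
grip_width: 13.0
```

```bash
cat > e.py <<'E'
from h import *
o=bot.get_obs();print(o['tool_pos'],o['contact_force'],o['grip_width'])
p=vision.capture('wrist')
x,y,yw=552.3,-112.4,.105
im=p['img'].copy()
hsv=cv2.cvtColor(p['img'],cv2.COLOR_RGB2HSV)
m=cv2.inRange(hsv,(0,150,60),(8,255,255))|cv2.inRange(hsv,(172,150,60),(180,255,255));m[:,:200]=0;m[:,450:]=0
for rr in range(150,330,10):
    c=np.flatnonzero(m[rr]);print(rr,(c.min(),c.max()) if len(c) else None,end=' ')
for r in (0,.1):
    L=[(-60*np.sin(r),t,75+60*np.cos(r)) for t in (128,106,72)]
    q=proj(p,R.from_euler('z',yw).apply(np.array(L))+[x,y,0],o);print(r,q.round(0).tolist())
save(p,'w2.png')
E
python3 e.py
```

```text
[539.84485495  -6.72461565 124.94011712] [-6.24792167 -2.26517927  7.90923252] 13.014379248056088
150 None 160 None 170 None 180 None 190 None 200 None 210 None 220 None 230 None 240 None 250 None 260 None 270 (np.int64(308), np.int64(341)) 280 (np.int64(307), np.int64(341)) 290 (np.int64(307), np.int64(341)) 300 (np.int64(308), np.int64(340)) 310 (np.int64(308), np.int64(340)) 320 (np.int64(308), np.int64(339)) 0 [[329.0, 271.0], [328.0, 320.0], [327.0, 387.0]]
0.1 [[314.0, 271.0], [314.0, 320.0], [314.0, 387.0]]
```

>>> {"fn": "arm_command", "kwargs": {"deltas": [[0, 0, 0.0013, 0], [0, 0, 0, 0], [0, 0, 0, 0]]}}

```text
time: 6.3
tool_pos: [540.6, -6.6, 124.8]
tcp_rot: [-1.575, -0.0, -1.457]
contact_force: [-8.0, -3.6, 8.1]
grip_width: 13.0
```

>>> {"fn": "arm_command", "kwargs": {"deltas": [[0, 0, 0, 0], [0, 0, 0, 0], [0, 0, 0, 0], [0, 0, 0, 0], [0, 0, 0, 0]], "claw": 0}}

```text
time: 6.8
tool_pos: [542.6, -6.1, 124.4]
tcp_rot: [-1.571, 0.0, -1.457]
contact_force: [-0.1, 0.3, 0.6]
grip_width: 48.7
```

>>> {"fn": "arm_command", "kwargs": {"deltas": [[0, 0, 0, 0], [0, -0.035, 0, 0], [0, -0.04, 0, 0], [0, -0.04, 0, 0], [0, 0, 0, 0]]}}

```text
time: 7.3
tool_pos: [545.2, -6.5, 245.3]
tcp_rot: [-1.56, -0.003, -1.457]
contact_force: [0.5, 0.2, -0.3]
grip_width: 88.3
```

```bash
cat > e2.py <<'E'
from h import *
o=bot.get_obs();print(o['tool_pos'],o['contact_force'],o['grip_width'])
p=vision.capture('wrist');save(p,'w3.png',(200,150,520,390),2.4)
x,y,yw=552.3,-112.4,.105
hsv=cv2.cvtColor(p['img'],cv2.COLOR_RGB2HSV)
m=cv2.inRange(hsv,(0,150,60),(8,255,255))|cv2.inRange(hsv,(172,150,60),(180,255,255));m[:,:200]=0;m[:,450:]=0
for rr in range(200,330,10):
    c=np.flatnonzero(m[rr]);print(rr,(c.min()+c.max())/2 if len(c) else None,end=' ')
b=cv2.inRange(hsv,(105,120,40),(125,255,255))
for rr in range(300,390,6):
    c=np.flatnonzero(b[rr,250:450]);print('B',rr,(c.min()+250,c.max()+250) if len(c) else None,end=' ')
for r in (0,.1):
    L=[(-60*np.sin(r),t,75+60*np.cos(r)) for t in (128,106,72)]+[(30,30,105),(-30,30,105)]
    q=proj(p,R.from_euler('z',yw).apply(np.array(L))+[x,y,0],o);print('\n',r,q.round(0).tolist())
E
python3 e2.py
```

```text
[545.17221182  -6.45499222 245.32935603] [ 0.54355891  0.18994404 -0.34095555] 88.30037077643885
200 None 210 316.0 220 316.0 230 316.0 240 316.0 250 316.0 260 316.0 270 316.0 280 316.5 290 None 300 None 310 None 320 None B 300 (np.int64(285), np.int64(350)) B 306 (np.int64(284), np.int64(351)) B 312 (np.int64(283), np.int64(352)) B 318 (np.int64(283), np.int64(352)) B 324 (np.int64(284), np.int64(352)) B 330 None B 336 None B 342 None B 348 None B 354 None B 360 (np.int64(285), np.int64(350)) B 366 (np.int64(285), np.int64(350)) B 372 None B 378 None B 384 None 
 0 [[318.0, 206.0], [317.0, 236.0], [317.0, 279.0], [352.0, 310.0], [282.0, 310.0]]

 0.1 [[309.0, 206.0], [309.0, 236.0], [309.0, 279.0], [352.0, 310.0], [282.0, 310.0]]
```

View pics/w3.png

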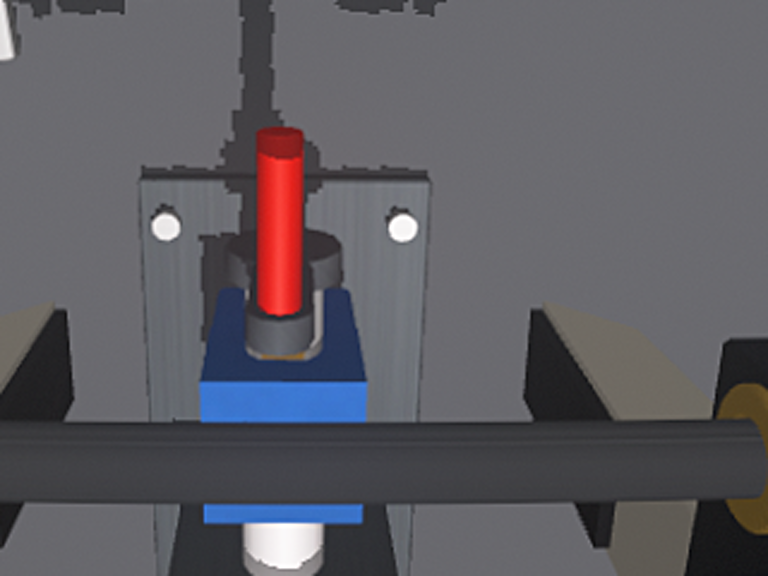

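Handle centre is at column 316 against hub centre 317.5, so the rod is within about 0.02 rad. On to the key.

>>> {"fn": "arm_command", "kwargs": {"deltas": [[-0.0453, 0, 0.0135, -1.9], [-0.0453, 0, 0.0135, 0], [-0.0453, 0, 0.0135, 0], [-0.0453, 0, 0.0135, 0], [-0.0453, 0, 0.0135, 0]]}}

```text
time: 7.85
tool_pos: [577.1, 229.3, 237.9]
tcp_rot: [-1.573, -0.0, -1.424]
contact_force: [1.6, -0.2, -0.8]
grip_width: 91.4
```

>>> {"fn": "arm_command", "kwargs": {"deltas": [[-0.0453, 0, 0.0135, 0], [0, 0, 0, 0], [0, 0, 0, 0], [0, 0, 0, 0]]}}

```text
time: 8.25
tool_pos: [584.0, 273.3, 238.5]
tcp_rot: [-1.573, -0.001, -1.424]
contact_force: [0.5, -0.3, -0.2]
grip_width: 92.0
```

```bash
cat > f.py <<'E'
from h import *
o=bot.get_obs();print(o['tool_pos'],o['tcp_rot'],o['contact_force'])
p=vision.capture('wrist');save(p,'w4.png')
for n in ['key_bar','key','stand']:
    for k in vision.find_in(p,n): print(n,k['confidence'],cam2world(p,k['xyz'],o).round(0))
    for k in vision.regions_of(p,n)[:2]:
        m=k['mask'].astype(np.uint8)
        r=cv2.minAreaRect(np.argwhere(m)[:,::-1].astype(np.float32));z={'key_bar':118,'key':118,'stand':50}[n]
        print(n,m.sum(),r,[atz(p,q,z,o)[:2].round(0).tolist() for q in cv2.boxPoints(r)])
E
python3 f.py
```

```text
[584.0494875  273.26311907 238.48055131] [-1.57271905e+00 -7.78108641e-04 -1.42434622e+00] [ 0.53909315 -0.28287804 -0.15032698]
key_bar 0.94 [599. 175.  64.]
key_bar 0.9 [575. 404. 129.]
key_bar 0.89 [594. 276. 117.]
key_bar 5846 ((331.82550048828125, 41.72285461425781), (174.45513916015625, 57.841941833496094), 32.34744644165039) [[509.0, 409.0], [526.0, 441.0], [631.0, 399.0], [616.0, 364.0]]
key_bar 444 ((327.5, 311.0), (28.0, 19.0), 90.0) [[586.0, 220.0], [601.0, 222.0], [605.0, 197.0], [590.0, 195.0]]
key 0.87 [591. 279. 116.]
key 0.78 [577. 402. 133.]
key 0.59 [600. 175.  65.]
key 483 ((328.0, 310.5), (29.0, 20.0), 90.0) [[586.0, 220.0], [602.0, 223.0], [606.0, 197.0], [590.0, 195.0]]
key 5931 ((331.8062438964844, 41.796363830566406), (174.31503295898438, 58.00843048095703), 33.17851257324219) [[510.0, 410.0], [527.0, 442.0], [631.0, 398.0], [615.0, 364.0]]
stand 0.56 [587. 278.  48.]
stand 4067 ((337.92242431640625, 209.68106079101562), (76.81427001953125, 80.096923828125), 23.198591232299805) [[552.0, 249.0], [571.0, 321.0], [638.0, 303.0], [622.0, 229.0]]
```

View pics/w4.png

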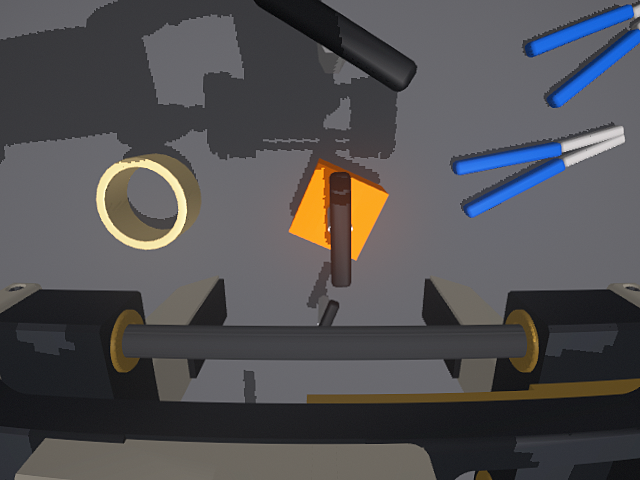

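```bash
cat > g.py <<'E'
from h import *
o=bot.get_obs();p=vision.capture('wrist')
im=p['img'];g=im.max(2)
for r in (190,210,230,260,280):
    c=np.flatnonzero((im[r,300:380].astype(int)@[1,1,1]<190)&(im[r,300:380,0]<75))+300;print(r,c.min(),c.max(),len(c))
a,b=atz(p,(341,177),114,o)[:2],atz(p,(341,283),117,o)[:2];d=a-b
print(a,b,np.linalg.norm(d),(a+b)/2,np.degrees(np.arctan2(d[1],d[0])))
Rm=R.from_euler('xyz',o['tcp_rot']).as_matrix()
print('delta tool',Rm.T@(np.r_[(a+b)/2,99]-o['tool_pos']))
E
python3 g.py
```

```text
190 329 349 8
210 329 349 3
230 330 348 2
260 330 349 8
280 316 349 14
[590.56468199 315.39822199] [603.48057268 233.65082475] 82.76144747625655 [597.02262734 274.52452337] 98.97837550646342
delta tool [  0.94334806 140.81283542  12.45327852]
```

>>> {"fn": "arm_command", "kwargs": {"deltas": [[0.0005, 0, 0.012, 0], [0, 0.045, 0, 0], [0, 0.045, 0, 0], [0, 0.03, 0, 0], [0, 0.02, 0, 0]]}}

```text
time: 9.15
tool_pos: [595.0, 275.0, 96.6]
tcp_rot: [-1.575, -0.001, -1.424]
contact_force: [-0.1, 0.6, -0.5]
grip_width: 91.6
```

>>> {"fn": "arm_command", "kwargs": {"deltas": [[0, 0, 0, 0], [0, 0, 0, 0], [0, 0, 0, 0], [0, 0, 0, 0], [0, 0, 0, 0]]}}

```text
time: 9.65
tool_pos: [596.8, 275.8, 100.8]
tcp_rot: [-1.569, 0.0, -1.424]
contact_force: [-0.0, -0.3, 1.0]
grip_width: 91.9
```

>>> {"fn": "arm_command", "kwargs": {"deltas": [[0, 0, 0, 0], [0, 0, 0, 0], [0, 0, 0, 0], [0, 0, 0, 0], [0, 0, 0, 0]], "claw": 255}}

```text
time: 10.15
tool_pos: [596.3, 275.6, 99.5]
tcp_rot: [-1.571, 0.0, -1.424]
contact_force: [-0.0, 0.1, -0.8]
grip_width: 56.3
```

>>> {"fn": "arm_command", "kwargs": {"deltas": [[0, 0, 0, 0], [0, 0, 0, 0], [0, 0, 0, 0], [0, 0, 0, 0], [0, 0, 0, 0]]}}

```text
time: 10.65
tool_pos: [596.3, 275.6, 99.5]
tcp_rot: [-1.571, 0.0, -1.424]
contact_force: [-0.2, 0.2, -0.3]
grip_width: 17.7
```

>>> {"fn": "arm_command", "kwargs": {"deltas": [[0, 0, 0, 0], [0, 0, 0, 0], [0, 0, 0, 0], [0, 0, 0, 0], [0, 0, 0, 0]]}}

```text
time: 11.15
tool_pos: [596.3, 275.6, 99.5]
tcp_rot: [-1.571, 0.0, -1.424]
contact_force: [0.2, 0.3, 0.4]
grip_width: 17.5
```

>>> {"fn": "arm_command", "kwargs": {"deltas": [[0, -0.01, 0, 0], [0, -0.02, 0, 0], [0, -0.04, 0, 0], [0, -0.04, 0, 0], [0, -0.04, 0, 0]]}}

```text
time: 11.65
tool_pos: [595.9, 275.5, 251.4]
tcp_rot: [-1.571, 0.0, -1.424]
contact_force: [0.6, 0.1, -3.1]
grip_width: 17.8
```

>>> {"fn": "arm_command", "kwargs": {"deltas": [[0, 0, 0, 0], [0, 0, 0, 0], [0, 0, 0, 0]]}}

```text
time: 11.95
tool_pos: [595.4, 275.3, 247.9]
tcp_rot: [-1.574, -0.001, -1.424]
contact_force: [-0.2, -0.0, -2.5]
grip_width: 18.1
```

```bash
cat > k.py <<'E'
from h import *
o=bot.get_obs();print(o['tool_pos'],o['tcp_rot'],o['contact_force'],o['moment'],o['grip_width'])
p=vision.capture('wrist');s=vision.capture('side')
t=np.array(o['tool_pos']);tip=t+[0,0,11-95]
q=proj(s,[tip,t+[0,0,11]]).astype(int);print(q)
a=cv2.resize(p['img'][240:440,160:480],(640,400));c=q.mean(0).astype(int);x0,y0=c[0]-50,c[1]-60
b=s['img'][y0:y0+120,x0:x0+100].copy()
b=cv2.resize(b,(333,400),interpolation=cv2.INTER_CUBIC)
cv2.circle(b,tuple(int(v) for v in (q[0]-[x0,y0])*3.33),3,(0,255,0),-1)
cv2.imwrite('pics/w5.png',cv2.resize(np.hstack([a,b])[:,:,::-1],(800,330)))
E
python3 k.py
```

```text
[595.44832215 275.33444323 247.85345099] [-1.57407185e+00 -5.03826386e-04 -1.42360703e+00] [-0.15429479 -0.03391552 -2.53891899] [-0.0234098   0.09116913 -0.04556215] 18.098726486288538
[[319 153]
 [319 106]]
```

View pics/w5.png

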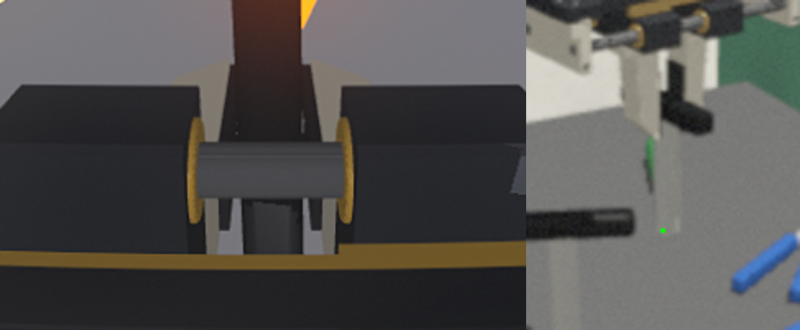

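>>> {"fn": "arm_command", "kwargs": {"deltas": [[0.042, 0, -0.011, 0], [0.042, 0, -0.011, 0], [0.042, 0, -0.011, 0], [0.042, 0, -0.011, 0], [0.042, 0, -0.011, 0]]}}

```text
time: 12.55
tool_pos: [571.8, 58.2, 248.3]
tcp_rot: [-1.573, 0.0, -1.423]
contact_force: [1.3, -0.2, -2.4]
grip_width: 18.0
```

>>> {"fn": "arm_command", "kwargs": {"deltas": [[0.042, 0, -0.011, 0], [0.042, 0, -0.011, 0], [0.042, 0, -0.011, 0], [0.03, 0, -0.008, 0], [0.011, 0, -0.003, 0]]}}

```text
time: 13.05
tool_pos: [552.7, -114.8, 248.3]
tcp_rot: [-1.573, 0.0, -1.427]
contact_force: [-0.1, 1.3, -2.9]
grip_width: 17.6
```

>>> {"fn": "arm_command", "kwargs": {"deltas": [[0, 0, 0, 0], [0, 0, 0, 0], [0, 0, 0, 0]]}}

```text
time: 13.35
tool_pos: [553.8, -110.2, 249.3]
tcp_rot: [-1.571, 0.001, -1.422]
contact_force: [0.0, 0.3, -2.5]
grip_width: 17.7
```

```bash
cat > m.py <<'E'
from h import *
o=bot.get_obs();print(o['tool_pos'],o['tcp_rot'],o['contact_force'],o['moment'])
s=vision.capture('side');w=vision.capture('wrist');tp=vision.capture('top')
t=np.array(o['tool_pos']);tip=t+[0,0,11-95]
x,y,yw=552.3,-112.4,.105
W=np.vstack([R.from_euler('z',yw).apply(np.array([(30,30,105),(30,-30,105),(-30,-30,105),(-30,30,105),(0,0,105)],float))+[x,y,0],tip,t+[0,0,11]])
q=proj(s,W);print(q.round(1).tolist())
c=q[[4,6]].mean(0).astype(int);x0,y0=c[0]-75,c[1]-75;print('crop',x0,y0)
b=cv2.resize(s['img'][y0:y0+150,x0:x0+150],None,fx=4,fy=4,interpolation=cv2.INTER_CUBIC)
for a in q: cv2.circle(b,tuple(int(v) for v in (a-[x0,y0]+.5)*4),2,(0,255,0),-1)
cv2.imwrite('pics/s6.png',b[:,:,::-1])
E
python3 m.py
```

```text
[ 553.76164171 -110.2388458   249.29781853] [-1.57102504e+00  8.20209780e-04 -1.42192589e+00] [ 0.00293641  0.31482351 -2.50943951] [-0.07894169  0.01341488  0.01106303]
[[416.3, 280.2], [444.7, 302.2], [412.2, 317.9], [384.6, 294.2], [414.3, 298.2], [418.4, 263.1], [425.7, 203.0]]
crop 345 175
```

View pics/s6.png

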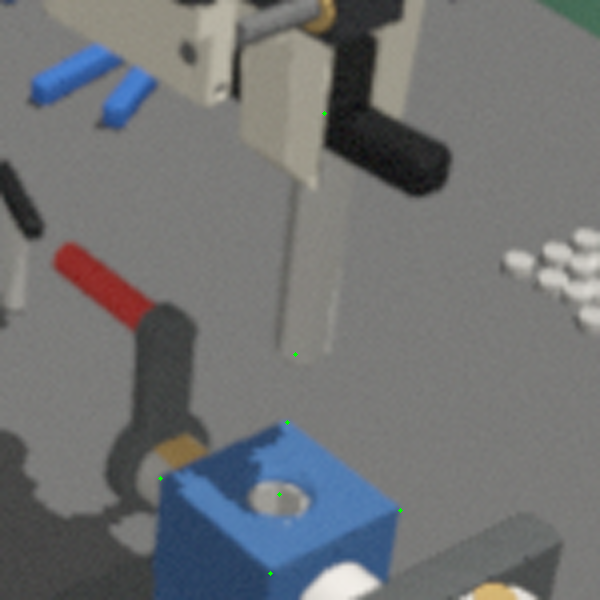

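```bash
cat > n.py <<'E'
from h import *
o=bot.get_obs();s=vision.capture('side');w=vision.capture('wrist')
t=np.array(o['tool_pos']);Rm=R.from_euler('xyz',o['tcp_rot']).as_matrix()
def line(h,dx): return proj(s,[t+Rm[:,0]*dx+[0,0,11-95+h]])[0]
g=cv2.cvtColor(s['img'],cv2.COLOR_RGB2GRAY).astype(int)
for h in (2,10,20,30,45):
    u,v=line(h,0);r=int(round(v));print(h,u.round(1),r,'dxpx/mm',((line(h,10)-line(h,0))/10).round(2),g[r,int(u)-12:int(u)+18].tolist(),int(u)-12)
# hex px width: rotate, project
yaw=np.arctan2(Rm[1,0],Rm[0,0])
for dy in (0,):
    a=np.radians(30+60*np.arange(6))+yaw
    for h in (20,45):
        P=t+np.c_[np.cos(a),np.sin(a),0*a]*17/np.sqrt(3)+[0,0,11-95+h];q=proj(s,P);print('width',h,q[:,0].min(),q[:,0].max())
c=s['img'];u,v=line(0,0).astype(int);print(g[v-6:v+10,u-4:u+10])
for r in range(100,330,25):
    L=w['img'][r,250:400].astype(int).sum(1);k=np.flatnonzero(L<150);print('wr',r,(k.min()+250,k.max()+250) if len(k) else 0)
E
python3 n.py
```

```text
2 418.7 262 dxpx/mm [0.52 0.36] [119, 122, 121, 123, 123, 124, 123, 123, 116, 119, 130, 133, 129, 131, 129, 130, 129, 130, 127, 128, 136, 137, 125, 124, 121, 124, 124, 123, 121, 122] 406
10 419.3 257 dxpx/mm [0.52 0.35] [121, 122, 121, 122, 123, 122, 115, 102, 106, 122, 130, 131, 132, 130, 129, 132, 131, 126, 130, 129, 136, 130, 123, 121, 121, 121, 123, 119, 123, 121] 407
20 420.0 251 dxpx/mm [0.53 0.35] [120, 123, 121, 123, 123, 120, 110, 101, 116, 127, 131, 131, 130, 129, 131, 132, 131, 130, 131, 129, 137, 131, 122, 122, 124, 121, 122, 123, 122, 122] 408
30 420.8 245 dxpx/mm [0.53 0.35] [123, 124, 122, 122, 121, 121, 119, 110, 101, 117, 128, 130, 128, 128, 131, 131, 131, 129, 129, 132, 130, 136, 132, 126, 122, 124, 121, 123, 121, 123] 408
45 421.9 236 dxpx/mm [0.54 0.34] [120, 122, 124, 122, 121, 123, 118, 106, 105, 116, 130, 132, 131, 132, 132, 133, 130, 131, 129, 132, 128, 127, 126, 123, 122, 123, 122, 119, 121, 121] 409
width 20 412.97595467105094 427.1874455764999
width 45 414.6990342443396 429.2094409346189
[[102 106 122 130 131 132 130 129 132 131 126 130 129 136]
 [105 106 1
[... 438 characters left out ...]
8 126 123 125 122 121]
 [122 122 119 122 121 122 124 123 124 121 121 121 122 123]
 [122 124 120 120 120 123 121 122 121 124 122 119 121 123]
 [121 120 124 122 123 124 123 123 120 121 121 119 120 121]
 [123 121 121 123 122 120 123 120 125 125 119 123 122 120]
 [120 123 122 124 123 122 122 121 124 122 122 124 121 123]
 [123 123 121 122 119 122 123 124 121 123 123 124 124 120]
 [123 124 120 122 122 122 125 124 121 124 121 123 123 122]]
wr 100 0
wr 125 0
wr 150 (np.int64(311), np.int64(311))
wr 175 0
wr 200 0
wr 225 (np.int64(303), np.int64(340))
wr 250 (np.int64(302), np.int64(342))
wr 275 (np.int64(274), np.int64(365))
wr 300 (np.int64(250), np.int64(399))
wr 325 (np.int64(250), np.int64(399))
```

```bash
cat > n2.py <<'E'
from h import *
o=bot.get_obs();w=vision.capture('wrist')
t=np.array(o['tool_pos']);Rm=R.from_euler('xyz',o['tcp_rot']).as_matrix()
for d in (0,3,6):
  for hz in (-8,8):
    print(d,hz,proj(w,[t+Rm[:,0]*(-45+d)+Rm[:,2]*k+[0,0,11+hz] for k in (-8,8)],o).round(1).tolist())
im=w['img']
for r in range(170,240,3): print(r,im[r,321].tolist(),im[r,312].tolist())
E
python3 n2.py
```

```text
0 -8 [[304.8, 209.8], [344.9, 209.8]]
0 8 [[302.6, 219.6], [347.3, 219.6]]
3 -8 [[304.9, 217.1], [344.8, 217.1]]
3 8 [[302.7, 227.7], [347.2, 227.7]]
6 -8 [[305.0, 224.3], [344.7, 224.3]]
6 8 [[302.9, 235.7], [347.0, 235.7]]
170 [152, 116, 58] [128, 127, 129]
173 [152, 116, 57] [126, 126, 128]
176 [150, 115, 58] [126, 124, 128]
179 [149, 115, 58] [128, 125, 129]
182 [152, 118, 72] [122, 121, 125]
185 [33, 57, 97] [36, 58, 96]
188 [45, 79, 134] [43, 77, 132]
191 [45, 78, 132] [43, 77, 131]
194 [43, 76, 131] [46, 78, 132]
197 [43, 77, 131] [44, 78, 132]
200 [44, 78, 132] [43, 77, 132]
203 [45, 80, 135] [42, 77, 130]
206 [50, 83, 135] [41, 72, 120]
209 [42, 70, 115] [42, 77, 131]
212 [96, 96, 103] [38, 66, 113]
215 [100, 100, 108] [79, 93, 125]
218 [26, 33, 47] [26, 32, 44]
221 [31, 37, 51] [30, 36, 50]
224 [31, 37, 52] [34, 39, 53]
227 [33, 39, 53] [34, 40, 53]
230 [32, 38, 53] [32, 37, 52]
233 [33, 39, 53] [33, 38, 52]
236 [34, 39, 54] [33, 39, 53]
239 [35, 40, 53] [34, 40, 54]
```

Key axis sits 3 mm along tool +x from the TCP, and the wrist and side views agree on that. Correcting and descending to just above the socket.

>>> {"fn": "arm_command", "kwargs": {"deltas": [[0, 0, 0, 0], [0, 0, 0, 0]]}}

```text
time: 13.85
tool_pos: [553.6, -111.7, 249.5]
tcp_rot: [-1.571, 0.0, -1.423]
contact_force: [-0.6, -0.2, -1.6]
grip_width: 17.9
```

```bash
cat > t.py <<'E'
from h import *
o=bot.get_obs();t=np.array(o['tool_pos']);Rm=R.from_euler('xyz',o['tcp_rot']).as_matrix()
k=t+3*Rm[:,0];print(t.round(1),o['tcp_rot'],'tip z',t[2]-84.5,'delta tool',(Rm.T@([552.3,-112.4,100+84.5]-k)).round(2))
print(o['contact_force'],o['moment'],o['joint_positions'])
E
python3 t.py
```

```text
[ 553.6 -111.7  249.5] [-1.57072197e+00  6.20135855e-05 -1.42349499e+00] tip z 165.01877780361454 delta tool [-2.51 65.02 -1.43]
[-0.58466124 -0.19851024 -1.62456716] [-0.06090589  0.05485198 -0.02484913] [-3.34834001e-01  4.04918096e-01  1.38684146e+00  9.16489212e-05
  1.34979597e+00 -4.82155428e-01]
```

>>> {"fn": "arm_command", "kwargs": {"deltas": [[-0.0025, 0.01, -0.0014, 0], [0, 0.02, 0, 0], [0, 0.015, 0, 0], [0, 0.008, 0, 0], [0, 0, 0, 0]]}}

```text
time: 14.35
tool_pos: [551.1, -109.3, 195.0]
tcp_rot: [-1.573, 0.001, -1.424]
contact_force: [0.3, -0.1, -1.4]
grip_width: 17.3
```

>>> {"fn": "arm_command", "kwargs": {"deltas": [[0, 0, 0, 0], [0, 0, 0, 0], [0, 0, 0, 0]]}}

```text
time: 14.65
tool_pos: [552.2, -109.7, 197.3]
tcp_rot: [-1.569, -0.001, -1.424]
contact_force: [0.3, 0.5, -3.1]
grip_width: 17.6
```

```bash
python3 t.py; sed 's/s6.png/s7.png/' m.py > m2.py; python3 m2.py
```

```text
[ 552.2 -109.7  197.3] [-1.56946827e+00 -5.81495711e-04 -1.42361890e+00] tip z 112.75786703054601 delta tool [-0.28 12.76 -0.35]
[ 0.34743939  0.46687541 -3.11715425] [-0.01955346  0.04115181 -0.00535977] [-3.32188835e-01  4.41659025e-01  1.47721123e+00  1.02783396e-04
  1.22127584e+00 -4.79401772e-01]
[ 552.22460838 -109.65227111  197.25786703] [-1.56946827e+00 -5.81495711e-04 -1.42361890e+00] [ 0.34743939  0.46687541 -3.11715425] [-0.01955346  0.04115181 -0.00535977]
[[416.3, 280.2], [444.7, 302.2], [412.2, 317.9], [384.6, 294.2], [414.3, 298.2], [413.7, 292.6], [420.4, 237.1]]
crop 342 192
```

View pics/s7.png

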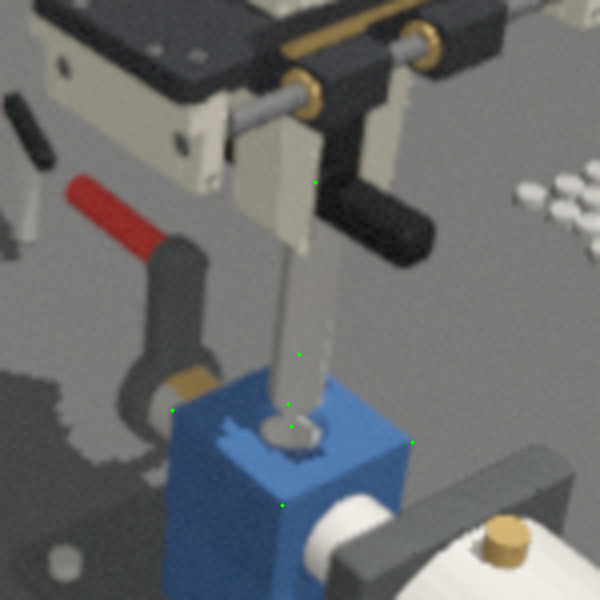

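Tip is at about (297,411) in the crop, right over the hole at (291,432), as predicted. Lowering gently.

>>> {"fn": "arm_command", "kwargs": {"deltas": [[-0.0003, 0.004, -0.0003, 0], [0, 0.004, 0, 0], [0, 0.004, 0, 0], [0, 0, 0, 0], [0, 0, 0, 0]]}}

```text
time: 15.3
tool_pos: [551.5, -109.3, 184.3]
tcp_rot: [-1.571, 0.0, -1.424]
contact_force: [-0.2, -0.7, -2.8]
grip_width: 17.9
```

>>> {"fn": "arm_command", "kwargs": {"deltas": [[0, 0.001, 0, 0], [0, 0.001, 0, 0], [0, 0.001, 0, 0], [0, 0, 0, 0], [0, 0, 0, 0]]}}

```text
time: 15.8
tool_pos: [551.6, -109.3, 181.5]
tcp_rot: [-1.571, 0.0, -1.424]
contact_force: [0.3, -0.3, -2.2]
grip_width: 17.7
```

```bash
python3 t.py
```

```text
[ 551.6 -109.3  181.5] [-1.57063574e+00  5.98803000e-05 -1.42363399e+00] tip z 97.04029249632674 delta tool [ 0.17 -2.96  0.26]
[ 0.25349575 -0.30516655 -2.21489327] [-0.01712753  0.01209748 -0.01386292] [-3.31989079e-01  4.55726952e-01  1.50054270e+00  1.37248064e-04
  1.18520811e+00 -4.79203019e-01]
```

>>> {"fn": "arm_command", "kwargs": {"deltas": [[0, 0.001, 0, 0], [0, 0.001, 0, 0], [0, 0.001, 0, 0], [0, 0, 0, 0], [0, 0, 0, 0]]}}

```text
time: 16.3
tool_pos: [551.9, -109.4, 179.1]
tcp_rot: [-1.57, -0.001, -1.424]
contact_force: [0.6, -0.4, 2.2]
grip_width: 17.3
```

```bash
python3 t.py
```

```text
[ 551.9 -109.4  179.1] [-1.56954013e+00 -5.74603813e-04 -1.42362917e+00] tip z 94.62985586985553 delta tool [-0.01 -5.37 -0.03]
[ 0.59300267 -0.38837157  2.18433371] [-0.04202701  0.02443312  0.00104819] [-3.31999668e-01  4.57976964e-01  1.50401083e+00  7.49686706e-05
  1.17822522e+00 -4.79195817e-01]
```

>>> {"fn": "arm_command", "kwargs": {"deltas": [[0, 0.001, 0, 0], [0, 0, 0.0003, 5], [0, 0, 0.0003, 5], [0, 0, 0.0003, 5], [0, 0, 0.0003, 5]]}}

```text
time: 16.8
tool_pos: [552.7, -109.2, 177.3]
tcp_rot: [-1.571, 0.0, -1.776]
contact_force: [0.4, 0.2, -3.3]
grip_width: 17.6
```

```bash
python3 t.py
```

```text
[ 552.7 -109.2  177.3] [-1.57089118e+00  2.29136698e-04 -1.77632780e+00] tip z 92.81158826890649 delta tool [ 0.23 -7.19  0.28]
[ 0.44248272  0.19713429 -3.29996774] [-0.07739086 -0.16471379 -0.03762141] [-3.31193375e-01  4.61787704e-01  1.50308909e+00  2.33314760e-04
  1.17683869e+00 -1.25751480e-01]
```

It dropped in. Seating it fully.

>>> {"fn": "arm_command", "kwargs": {"deltas": [[0, 0.0015, 0, 0], [0, 0.0015, 0, 0], [0, 0.0015, 0, 0], [0, 0.001, 0, 0], [0, 0, 0, 0]]}}

```text
time: 17.3
tool_pos: [552.6, -109.3, 171.6]
tcp_rot: [-1.571, 0.0, -1.772]
contact_force: [1.0, -0.4, -3.3]
grip_width: 17.4
```

>>> {"fn": "arm_command", "kwargs": {"deltas": [[0, 0.001, 0, 0], [0, 0.001, 0, 0], [0, 0, 0, 0], [0, 0, 0, 0]]}}

```text
time: 17.7
tool_pos: [552.7, -109.3, 170.0]
tcp_rot: [-1.571, 0.0, -1.773]
contact_force: [0.6, -0.3, -1.3]
grip_width: 17.5
```

```bash
python3 t.py
```

```text
[ 552.7 -109.3  170. ] [-1.57082317e+00  8.30954687e-05 -1.77263221e+00] tip z 85.49101275719553 delta tool [  0.15 -14.51   0.23]
[ 0.61094859 -0.29734904 -1.3276136 ] [-0.13739045 -0.15494881  0.03337976] [-3.31246777e-01  4.69076155e-01  1.51291365e+00  8.61136887e-05
  1.15964019e+00 -1.29445315e-01]
```

```bash
cat > q.py <<'E'
from h import *
import sys
n=int(sys.argv[1]) if len(sys.argv)>1 else 5
M=[];F=[]
for i in range(n):
    vision.capture('wrist');o=bot.get_obs();M.append(o['moment']);F.append(o['contact_force'])
print('yaw',round(o['tcp_rot'][2],3),np.round(o['tool_pos'],1),'Mz',np.round(np.mean(M,0),3),'sd',np.std(M,0)[2].round(3),'F',np.mean(F,0).round(1),o['time'])
E
python3 q.py
```

```text
yaw -1.773 [ 552.8 -109.3  170. ] Mz [-0.107 -0.158  0.007] sd 0.023 F [ 1.   0.2 -2.3] 17.95
```

>>> {"fn": "arm_command", "kwargs": {"deltas": [[0, 0, 0.0003, 5], [0, 0, 0.0003, 5], [0, 0, 0.0002, 5], [0, 0, 0, 0]]}}

```text
time: 18.35
tool_pos: [553.6, -109.6, 170.1]
tcp_rot: [-1.571, 0.0, -2.035]
contact_force: [0.8, 0.4, -2.2]
grip_width: 17.4
```

```bash
python3 q.py
```

```text
yaw -2.033 [ 553.5 -109.5  170. ] Mz [-0.152 -0.149  0.015] sd 0.019 F [ 0.8 -0.1 -2.3] 18.6
```

>>> {"fn": "arm_command", "kwargs": {"deltas": [[0, 0, 0.0003, 5], [0, 0, 0.0002, 4], [0, 0, 0, 0]]}}

```text
time: 18.9
tool_pos: [554.0, -109.8, 170.0]
tcp_rot: [-1.571, 0.0, -2.191]
contact_force: [0.8, 0.6, -1.7]
grip_width: 17.7
```

```bash
python3 q.py
```

```text
yaw -2.19 [ 553.9 -109.7  170. ] Mz [-0.156 -0.14   0.021] sd 0.014 F [ 1.  -0.3 -1.6] 19.15
```

>>> {"fn": "arm_command", "kwargs": {"deltas": [[0, 0, 0.0003, 5], [0, 0, 0.0002, 5], [0, 0, 0, 0]]}}

```text
time: 19.45
tool_pos: [554.3, -110.0, 170.0]
tcp_rot: [-1.571, 0.0, -2.366]
contact_force: [1.1, 0.7, -2.3]
grip_width: 17.6
```

```bash
python3 q.py
```

```text
yaw -2.365 [ 554.3 -110.   170. ] Mz [-0.178 -0.043  0.025] sd 0.022 F [ 0.6 -0.2 -1.6] 19.7
```

>>> {"fn": "arm_command", "kwargs": {"deltas": [[0, 0, 0.0003, 5], [0, 0, 0.0002, 5], [0, 0, 0, 0]]}}

```text
time: 20.0
tool_pos: [554.6, -110.4, 170.0]
tcp_rot: [-1.571, -0.0, -2.54]
contact_force: [0.5, -0.0, -2.1]
grip_width: 17.8
```

```bash
python3 q.py
```

```text
yaw -2.539 [ 554.7 -110.4  170. ] Mz [-0.168  0.005  0.105] sd 0.029 F [ 0.5 -0.2 -1.8] 20.25
```

>>> {"fn": "arm_command", "kwargs": {"deltas": [[0, 0, 0.0003, 5], [0, 0, 0, 0]]}}

```text
time: 20.45
tool_pos: [554.8, -110.6, 170.0]
tcp_rot: [-1.571, -0.0, -2.628]
contact_force: [0.2, -0.5, -1.6]
grip_width: 17.3
```

```bash
python3 q.py
```

```text
yaw -2.626 [ 554.8 -110.6  170. ] Mz [-0.133 -0.011  0.148] sd 0.013 F [ 0.3 -0.4 -1.4] 20.7
```

>>> {"fn": "arm_command", "kwargs": {"deltas": [[0, 0, 0.0003, 5], [0, 0, 0, 0]]}}

```text
time: 20.9
tool_pos: [555.0, -110.9, 170.0]
tcp_rot: [-1.571, 0.0, -2.715]
contact_force: [0.9, 1.3, -1.9]
grip_width: 17.6
```

```bash
python3 q.py
```

```text
yaw -2.714 [ 555.  -110.9  170. ] Mz [-0.091  0.059  0.218] sd 0.027 F [ 0.1 -0.2 -1.4] 21.15
```

>>> {"fn": "arm_command", "kwargs": {"deltas": [[0, 0, 0.0002, 4], [0, 0, 0, 0]]}}

```text
time: 21.35
tool_pos: [555.1, -111.1, 170.0]
tcp_rot: [-1.571, 0.0, -2.785]
contact_force: [-0.2, 0.5, -0.5]
grip_width: 17.8
```

```bash
python3 q.py 8
```

```text
yaw -2.785 [ 555.1 -111.1  170. ] Mz [-0.071  0.066  0.216] sd 0.025 F [ 0.1  0.2 -1.1] 21.75
```

>>> {"fn": "arm_command", "kwargs": {"deltas": [[0, 0, 0.0002, 4], [0, 0, 0, 0]]}}

```text
time: 21.95
tool_pos: [555.1, -111.3, 170.0]
tcp_rot: [-1.571, 0.0, -2.855]
contact_force: [-0.4, 1.0, -1.3]
grip_width: 17.2
```

```bash
python3 q.py 8
```

```text
yaw -2.854 [ 555.2 -111.3  170. ] Mz [-0.055  0.09   0.259] sd 0.032 F [ 0.1  0.1 -1.3] 22.35
```

>>> {"fn": "arm_command", "kwargs": {"deltas": [[0, 0, 0.0003, 5], [0, 0, 0, 0]]}}

```text
time: 22.55
tool_pos: [555.2, -111.6, 170.0]
tcp_rot: [-1.571, -0.0, -2.943]
contact_force: [0.1, 1.2, -0.1]
grip_width: 17.6
```

```bash
python3 q.py 15
```

```text
yaw -2.942 [ 555.2 -111.6  170. ] Mz [-0.006  0.114  0.255] sd 0.025 F [-0.   0.4 -1. ] 23.3
```

>>> {"fn": "arm_command", "kwargs": {"deltas": [[0, 0, 0.0002, 4], [0, 0, 0, 0]]}}

```text
time: 23.5
tool_pos: [555.3, -111.8, 170.0]
tcp_rot: [-1.571, 0.0, -3.012]
contact_force: [0.0, 0.6, -1.2]
grip_width: 18.0
```

```bash
python3 q.py 20
```

```text
yaw -3.012 [ 555.3 -111.8  170. ] Mz [0.019 0.116 0.277] sd 0.039 F [ 0.2  0.4 -1. ] 24.5
```

>>> {"fn": "arm_command", "kwargs": {"deltas": [[0, 0, 0.0002, 3], [0, 0, 0, 0]]}}

```text
time: 24.7
tool_pos: [555.3, -111.9, 170.0]
tcp_rot: [-1.571, 0.0, -3.065]
contact_force: [0.6, 0.6, -1.2]
grip_width: 17.6
```

```bash
python3 q.py 15
```

```text
yaw -3.064 [ 555.3 -112.   170. ] Mz [0.06  0.119 0.311] sd 0.041 F [ 0.3  0.6 -1. ] 25.45
```

>>> {"fn": "arm_command", "kwargs": {"deltas": [[0, 0, 0, 0], [0, 0, 0, 0], [0, 0, 0, 0], [0, 0, 0, 0], [0, 0, 0, 0]], "claw": 0}}

```text
time: 25.95
tool_pos: [555.3, -112.0, 170.1]
tcp_rot: [-1.571, 0.0, -3.064]
contact_force: [0.4, -0.8, -0.1]
grip_width: 53.1
```

>>> {"fn": "arm_command", "kwargs": {"deltas": [[0, 0, 0, 0], [0, 0, 0, 0], [0, 0, 0, 0], [0, 0, 0, 0], [0, 0, 0, 0]]}}

```text
time: 26.45
tool_pos: [555.3, -112.0, 170.0]
tcp_rot: [-1.571, 0.0, -3.064]
contact_force: [0.1, 0.5, -0.0]
grip_width: 90.5
```

>>> {"fn": "arm_command", "kwargs": {"deltas": [[0, -0.01, 0, 0], [0, -0.02, 0, 0], [0, -0.04, 0, 0], [0, -0.04, 0, 0], [0, 0, 0, 0]]}}

```text
time: 26.95
tool_pos: [557.6, -112.7, 287.0]
tcp_rot: [-1.566, 0.011, -3.064]
contact_force: [0.8, -0.8, 0.7]
grip_width: 91.9
```

```bash
cat > z.py <<'E'
from h import *
o=bot.get_obs();print(o['tool_pos'],o['contact_force'],o['grip_width'])
s=vision.capture('side')
y=R.from_euler('z',.105)
q=proj(s,[(552.3,-112.4,180),(552.3,-112.4,105)]+list(y.apply(np.array([(0,128,135.),(0,72,135.)]))+[552.3,-112.4,0]));print(q.round(1))
x0,y0=330,170
b=cv2.resize(s['img'][y0:y0+150,x0:x0+150],None,fx=4,fy=4,interpolation=cv2.INTER_CUBIC)
for a in q: cv2.circle(b,tuple(int(v) for v in (a-[x0,y0]+.5)*4),2,(0,255,0),-1)
cv2.imwrite('pics/s8.png',b[:,:,::-1])
E
python3 z.py
```

```text
[ 557.58833282 -112.70148705  286.95281617] [ 0.84910294 -0.78478363  0.72695762] 91.94001073671193
[[419.5 255.5]
 [414.3 298.2]
 [361.7 239.1]
 [384.1 256.5]]
```

View pics/s8.png

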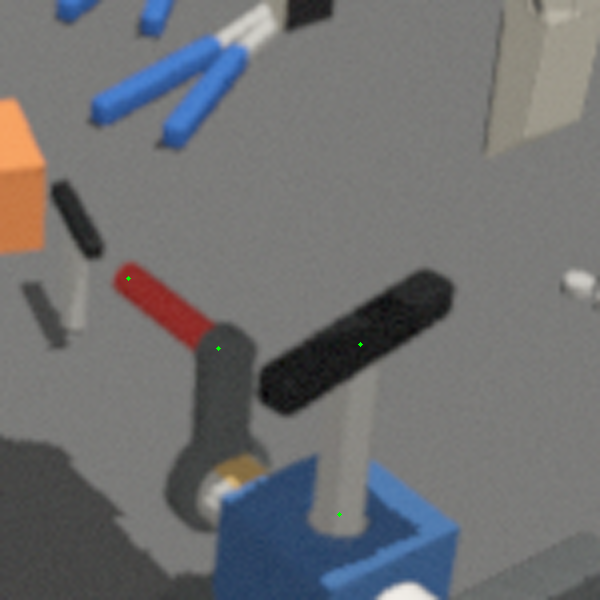

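The key stands upright. Its bar centre is at about (357,341) against (360,344) predicted for fully seated, and the handle matches rod = 0. Settling, then handing in.

>>> {"fn": "arm_command", "kwargs": {"deltas": [[0, 0, 0, 0], [0, 0, 0, 0], [0, 0, 0, 0], [0, 0, 0, 0], [0, 0, 0, 0]]}}

```text
time: 27.5
tool_pos: [555.2, -111.9, 279.5]
tcp_rot: [-1.571, -0.001, -3.064]
contact_force: [0.5, -0.2, -0.3]
grip_width: 91.9
```

```bash
python3 -c "
from plant import job,bot
print(bot.get_obs()['dq'].__repr__());print(job.close_job())"
```

```text
array([ 1.50698969e-03, -2.34292503e-03, -4.30162563e-03, -1.58136944e-04,
        8.60634473e-05,  5.54290714e-04])
the job is handed in; nothing more can be done
None
```

The job is done and handed in at about 27.5 s; the hand-in gives no verdict, so what follows is from my own checks.

- **Crank:** I turned it upright. From the wrist view the flat is within about 0.02 rad of straight up.
- **Key:** I took the middle-sized key from the orange stand. It entered the socket under about 5 N, after turning up to 20° clockwise, and seated about 14.5 mm deep.
- **Tightening:** I tightened clockwise until the averaged torque read 0.31 N m (15 readings, good to about 0.01).
- **Final side view:** The key stands upright in the screw with its bar within about 1 pixel of the seated prediction. The crank is still upright, and the open gripper is raised about 110 mm clear of the key.

Two readings disagreed. The grip width on the 16 mm bar read about 17.6 mm, though the bar's length and the shank's length matched the key. The torque grew slightly unevenly between steps, which is within the noise. I did not measure the tape, wrench and rod end again, but the arm never went near them.

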